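# Push a sheet blank to overhang the sawing board and hold it for the saw

### The job

Set up the aluminium blank for sawing: without picking it up, push it with the fingertips flat and square against the sawing board's fence, and along the fence until its blue waste end overhangs the end of the board, with the cut line (where the blue begins) about 10 mm past the board's end. Then press it down onto the board with the fingertips, on the bare part that lies on the board, and finish while still holding it down so that a colleague can saw. Leave the gauge, the brass coupling, the hacksaw and the square where they lie, and press no harder than a firm hand would.

Things in the scene. Friction and masses are not known exactly. Their poses are not given: they have to be found in the camera images.
- sawboard: fixed beech sawing board, 200 mm deep (its x) by 280 mm long (its y), flat top 24 mm above the desk. Origin on the desk under its centre; x points away from the fence (roughly away from the robot), y along the fence to the saw end. The blank must overhang the edge at y = +140 mm
- fence (a point): middle of the fence's working face, at the board's top (board frame x = -76, y = -12.5, z = 24 mm). The fence is a fixed wooden bar along the board's robot side, x = -100 to -76 mm, y = -140 to +115 mm, 20 mm higher than the board's top
- board_end (a point): point on the board's top at the saw-end edge (board frame x = -26, y = +140, z = 24 mm), where the middle of the cut line crosses when the blank lies against the fence
- blank: loose aluminium plate, 100 mm wide (its x), 160 mm long (its y), 4 mm thick, 0.12 to 0.23 kg, flat on the board. Origin at the centre of its underside. The last 45 mm at its +y end (towards the saw end) are blue: the waste. It starts 3 to 30 mm off the fence, slightly askew, all on the board. Against the fence its centre is at board x = -26 mm. It slides with 1 to 2 N and stays where left
- cut_line (a point): middle of the cut line on the top face of the blank: the border between bare metal and blue, 45 mm from the blank's +y end (blank frame x = 0, y = +35, z = 4 mm)
- gauge: loose pressure gauge lying face up on the desk near the board's -y end: steel case 63 mm across and 28 mm high with a brass stem 30 mm long towards its -x. Origin at the centre of the case's underside. Bystander
- coupling: loose brass hose coupling standing upright on the desk near the board's -y end, 30 mm across the foot and 48 mm high. Origin at the centre of its underside. Bystander
- hacksaw: loose small hacksaw lying flat on the desk beyond the board's +x side, 265 mm long (its y), 85 mm wide, 22 mm high, teal grip towards its +y. Origin on the desk near its middle. Bystander
- square: loose steel engineer's square lying flat on the desk beyond the board's saw end: stock 18 x 75 x 14 mm along its y, blade 100 mm long towards its +x. Origin at the centre of the stock's underside. Bystander
Mind the look-alikes: they are no part of the job. There is more than one size of the blank; the job needs the middle-sized.

How it is judged:
At the end, for the whole second after the job is handed in: the cut line is 3 to 17 mm past the board's end; the blank lies flat on the board, within 5 mm of touching the fence and square to it within 0.05 rad, at rest; and the fingertips, above its bare part, press on it with more than 3 N (y of cut_line in the frame of sawboard between 0.143 and 0.157 m and x of blank in the frame of sawboard between -0.031 and -0.021 m and angle between the y axis of blank and the y axis of sawboard, either way round below 0.05 rad and angle between blank's own z axis and vertical below 0.03 rad and z of blank in the frame of sawboard between 0.02 and 0.027 m and contact force between the fingers and blank above 3 N and x of the grasp point in the frame of blank between -0.055 and 0.055 m and y of the grasp point in the frame of blank between -0.085 and 0.035 m and linear speed of blank below 0.01 m/s); the arm keeps its last pose, push and grip.
It fails at once if the blank is lifted off the board, or drops from it (its middle 10 mm off the board's top) (z of blank in the frame of sawboard above 0.034 m or z of blank in the frame of sawboard below 0.014 m).
It fails at once if the blank is tipped by more than 0.15 rad (angle between blank's own z axis and vertical above 0.15 rad).
It fails at once if the fingers press on the blank with more than 80 N (contact force between the fingers and blank above 80 N).
It fails at once if the gauge, the coupling, the hacksaw or the square is moved by more than 15 mm (distance of any of gauge, coupling, hacksaw, square from where it was at the start of the episode above 0.015 m).
It also fails if it takes over 51 s, if anything falls off the work surface, if the arm or the gripper's body presses on something with over 40 N, if the wrist force passes 120 N, or if a joint passes its speed limit or range.

### The arm

A 6-joint arm with a two-finger parallel gripper is mounted at the origin on the work surface. World frame = base frame: x ahead of the robot, y to its left, z up, the work surface at z = 0. Lengths are in m, angles in rad, forces in N, time in s.
With the tool pointing down it reaches from about 0.4 to 0.925 m from the base axis. Payload 12.5 kg.
Tool frame: the origin (TCP) lies at the very end of the fingers, on their centre line; the grasp point (between the pads) lies 19 mm behind it; z points along the fingers, y is the direction in which the jaws open and shut (so a half turn about z gives the same grasp; the last joint's range is limited). The gripper opens to 95 mm and grips with 3 to 60 N. Pads are 20 mm wide; open, the fingers measure 119 mm over their backs; the gripper's body (75 mm by 180 mm) begins 59 mm behind the grasp point.
Start: joints at [1.099, 0.491, 1.559, -0, 1.092, -0.106], TCP at [0.224, 0.584, 0.215] pointing down, gripper open.
Joint ranges: [-3.1, 3.1], [-0.84, 2.19], [0.05, 2.79], [-1.13, 4.28], [0.06, 2.93], [-2.69, 2.69]. Speed limits (rad/s): [2.22, 2.22, 2.79, 3.14, 3.14, 3.14].

### API

Orientations are given as a rotation vector (axis times angle).
In Python, from station import ctrl gives the robot as it stands. The module is installed in compiled form; this text tells all that it offers.
- The arm moves only by the shell command python3 -m jog 'ROWS' [FORCE]. ROWS is text: rows parted by semicolons, each of 7 numbers parted by spaces: the turn, a rotation vector about the tool's x, y, z in degrees, then the shift along the tool's x, y, z in m, then the closure in counts, from 0 (fully open) to 255 (shut). In form: rx ry rz x y z claw; .... A call has 1 to 12 rows; each row is the pose to reach, as a shift and turn from the pose measured when the call began, along the tool's axes at that moment; what a row does not reach only later rows make up. A row lasts 1/12 s, in which the tool goes at most 41.7 mm and 7.16 degrees, less where a joint would pass 70% of its speed; a pose out of reach is approached as far as the arm can. A call with a gripper value outside its range is refused whole. The fingers move at their own pace and stop on an object; FORCE is the grip in N (left out, the last holds). Time passes only in rows, so rows that repeat a pose let the fingers close. It gives the time, the measured TCP pose, the force and the opening at its end, in the units of the state.
- ctrl.observe(): the state, without advancing time (a new reading comes with each control period).
- ctrl.snapshot(name): name is "scene" or "top" or "wrist"; returns a dict with "frame" (420x560x3 uint8, blue, green, red), "vertical_fov" (degrees; the focal length in pixels is half the picture's height over the tangent of half this angle, whatever the lens; pixels are square), "cx", "cy" (the principal point, pixels), "D" ([k1, k2, p1, p2, k3] as OpenCV has them; the pictures are not rectified), "extrinsics" (4x4, takes a point from world to camera coordinates). Camera axes: x right, y down, z forward; pixel columns grow to the right and rows downward; lengths in m; the calibration is good to about 2 mm. A picture is of the moment at which its call begins. There is no depth.
- ctrl.close_job(): hands the job in, once; it reports no verdict.
Trained networks look in a picture, given as the dict that the camera call returned (one of the last four; its "shot" number tells which), for a name from the list of things; names that differ only in an ending like _2 or _b are one class to them, and where a whole thing is asked for, a point or a joint stands for the part that bears it (a point fixed in the world has none). Each returns a list of dicts, best first, with "conf" (0 to 1); they miss things now and then, are a little off and sometimes report something else, mostly with a low value. They report only what shows in the picture. A call takes as long as a camera call. They do not tell look-alikes from the thing itself.
- ctrl.outline_of(picture, thing): "pixels" (420x560 bool, what is visible of it) and "box" ([left, top, right, bottom] in pixels, round what is visible of it).
The state is a dict: "clock": time; "joint_positions": joint angles; "qvel": joint speeds; "effort": joint torques, N m; "tcp_pos": TCP position; "eef_rot": TCP orientation; "force": force on the tool from outside, world axes, zero at the start; "torque": the same for the moment, N m; "width": opening from 0.0 (shut) to 1.0 (fully open).
Only numpy, scipy, OpenCV 4.12 (cv2) and the standard library are available. Lean on these libraries where they do the work, as an engineer would, in place of code of your own. Each camera call takes 0.05 s, during which the arm holds its last target. There are 200 camera calls.

## Working session

There is one attempt and no reset: what is moved stays moved. The work goes in short steps, Python scripts to look and compute and a shell command to move; the robot and the scene stay as the last step left them, time stands still between calls to the robot, and variables do not carry over. Pictures are saved under pics/ and viewed, about 8 in all and at most 12, crops included, and the job is handed in when it is done.

```bash
mkdir -p pics; cat > h.py <<'E'
import numpy as np, cv2
from station import ctrl
def K(s):
    f=210/np.tan(np.radians(s["vertical_fov"])/2)
    return np.array([[f,0,s["cx"]],[0,f,s["cy"]],[0,0,1.]])
def ray(s,uv,z):
    n=cv2.undistortPoints(np.array(uv,float).reshape(-1,1,2),K(s),np.array(s["D"],float)).reshape(-1,2)
    E=np.array(s["extrinsics"]);R,t=E[:3,:3],E[:3,3];c=-R.T@t
    d=np.c_[n,np.ones(len(n))]@R
    return c+d*((z-c[2])/d[:,2])[:,None]
def proj(s,P):
    E=np.array(s["extrinsics"])
    return cv2.projectPoints(np.array(P,float).reshape(-1,3),cv2.Rodrigues(E[:3,:3])[0],E[:3,3],K(s),np.array(s["D"],float))[0].reshape(-1,2)
E
python3 - <<'E'
from h import *
for n in("top","scene"):
    s=ctrl.snapshot(n);cv2.imwrite(f"pics/{n}.png",s["frame"]);np.save(n,s,allow_pickle=True)
    for t in("sawboard","blank","gauge","coupling","hacksaw","square"):
        for o in ctrl.outline_of(s,t)[:4]:
            m=o["pixels"].astype(np.uint8);r=cv2.minAreaRect(cv2.findNonZero(m))
            print(n,t,round(o["conf"],2),np.round(o["box"]),cv2.boxPoints(r).round(0).tolist(),ray(s,cv2.boxPoints(r),.028 if t in("blank","sawboard") else .015)[:,:2].round(3).tolist() if n=="top" else "")
print(ctrl.observe())
E
```

```text
top sawboard 0.78 [239. 177. 371. 276.] [[235.0, 184.0], [363.0, 173.0], [371.0, 265.0], [243.0, 275.0]] [[0.632, 0.127], [0.664, -0.158], [0.46, -0.175], [0.43, 0.103]]
top blank 0.93 [ 96.  84. 198. 186.] [[93.0, 121.0], [139.0, 82.0], [198.0, 151.0], [152.0, 190.0]] [[0.767, 0.457], [0.863, 0.359], [0.703, 0.214], [0.611, 0.312]]
top blank 0.86 [267. 204. 337. 247.] [[267.0, 203.0], [339.0, 203.0], [339.0, 247.0], [267.0, 247.0]] [[0.59, 0.056], [0.594, -0.104], [0.497, -0.105], [0.493, 0.053]]
top blank 0.82 [397. 270. 434. 325.] [[395.0, 321.0], [401.0, 267.0], [435.0, 270.0], [430.0, 325.0]] [[0.34, -0.228], [0.458, -0.24], [0.452, -0.316], [0.334, -0.303]]
top blank 0.4 [241. 177. 371. 276.] [[236.0, 184.0], [364.0, 174.0], [371.0, 264.0], [243.0, 274.0]] [[0.631, 0.126], [0.661, -0.159], [0.461, -0.175], [0.433, 0.103]]
top gauge 0.77 [383. 184. 417. 223.] [[386.0, 184.0], [415.0, 184.0], [415.0, 223.0], [386.0, 223.0]] [[0.643, -0.212], [0.645, -0.278], [0.556, -0.277], [0.554, -0.211]]
top coupling 0.68 [393. 230. 407. 244.] [[391.0, 238.0], [402.0, 228.0], [411.0, 236.0], 
[... 1322 characters left out ...]
.0], [329.0, 155.0], [329.0, 173.0], [290.0, 173.0]] 
{'clock': 0.7, 'joint_positions': array([ 1.09939754e+00,  4.90876650e-01,  1.55890100e+00,  1.30074159e-05,
        1.09169034e+00, -1.05581878e-01]), 'qvel': array([-0.00057111, -0.00069407, -0.00021308, -0.00082168,  0.00019431,
       -0.00022256]), 'effort': array([ 3.37445599e-04, -6.12340164e+01, -2.58403766e+01,  6.93286001e-02,
        4.44577716e-02,  1.47043363e-05]), 'tcp_pos': array([0.22354431, 0.58367565, 0.21467511]), 'eef_rot': array([5.71429972e-01, 3.08916151e+00, 1.92879527e-04]), 'force': array([-0.51063841,  0.15614642, -0.2161498 ]), 'torque': array([0.01966126, 0.00951721, 0.00190266]), 'width': 1.0021673294760247}
```

View pics/top.png

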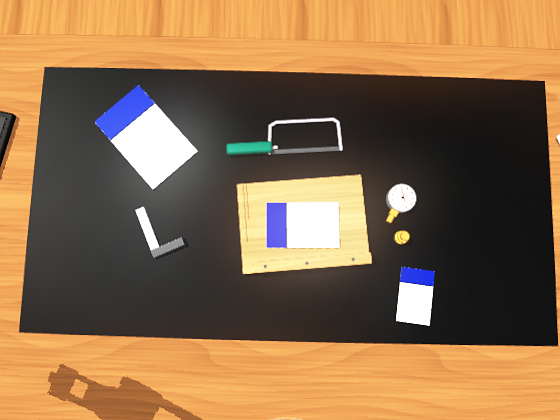

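View pics/scene.png

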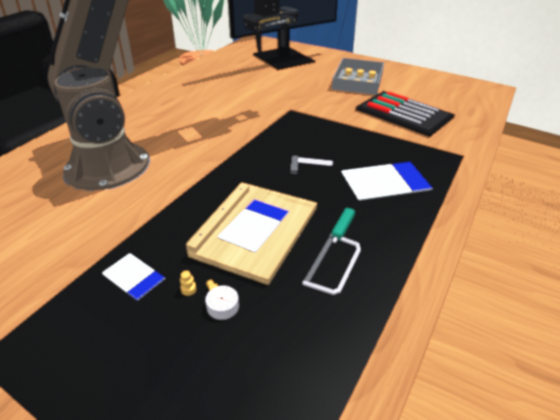

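```bash
cat >> h.py <<'E'
from scipy.optimize import minimize
def box(x0,x1,y0,y1,z0,z1): return np.array([[x,y,z] for x in(x0,x1) for y in(y0,y1) for z in(z0,z1)])
BOARD=[box(-.1,.1,-.14,.14,0,.024),box(-.1,-.076,-.14,.115,.024,.044)]
BLANK=[box(-.05,.05,-.08,.08,0,.004)]
def W(p,P,z=0):
    c,s=np.cos(p[2]),np.sin(p[2]);return np.array(P)@np.array([[c,-s,0],[s,c,0],[0,0,1]]).T+[p[0],p[1],z]
def render(s,p,parts,z,S=8):
    m=np.zeros((420*S,560*S),np.uint8)
    for P in parts: cv2.fillConvexPoly(m,cv2.convexHull(((proj(s,W(p,P,z))+.5)*S).round().astype(np.int32)),1)
    return cv2.resize(m.astype(np.float32),(560,420),interpolation=cv2.INTER_AREA)
def fit(s,mask,parts,z,p0):
    f=lambda q:np.abs(render(s,q*[1,1,10],parts,z)-mask).sum()
    q0=np.array(p0)/[1,1,10]
    r=minimize(f,q0,method="Nelder-Mead",options=dict(initial_simplex=q0+np.vstack([np.zeros(3),np.eye(3)*.008]),xatol=1e-4))
    return r.x*[1,1,10],r.fun/mask.sum()
def inb(b,p):  # pose p in board frame b
    c,s=np.cos(b[2]),np.sin(b[2]);d=np.array(p[:2])-b[:2];return np.array([c*d[0]+s*d[1],-s*d[0]+c*d[1],p[2]-b[2]])
E
python3 - <<'E'
from h import *
s=ctrl.snapshot("top")
bm=[o for o in ctrl.outline_of(s,"sawboard")][0]["pixels"]
km=[o for o in ctrl.outline_of(s,"blank") if 250<o["box"][0]<290][0]["pixels"]
b,e=fit(s,bm.astype(float),BOARD,0,[.547,-.026,.11]);print(b,e)
k,e2=fit(s,km.astype(float),BLANK,.024,[.544,-.025,.02]);print(k,e2,inb(b,k))
np.savez("est",b=b,k=k)
x0,y0,S=220,160,5
im=cv2.resize(s["frame"][160:280,220:380],None,fx=S,fy=S,interpolation=cv2.INTER_CUBIC)
for p,P,c in((W(b,[[-.1,-.14,.024],[.1,-.14,.024],[.1,.14,.024],[-.1,.14,.024]]),0,(0,255,0)),(W(k,[[-.05,-.08,.004],[.05,-.08,.004],[.05,.08,.004],[-.05,.08,.004]],.024),0,(0,0,255)),(W(b,[[-.076,-.14,.044],[-.1,-.14,.044],[-.1,.115,.044],[-.076,.115,.044]]),0,(255,0,255)),(W(k,[[-.05,.035,.004],[.05,.035,.004]],.024),0,(0,255,255))):
    cv2.polylines(im,[((proj(s,p)+.5-[x0,y0])*S).round().astype(np.int32)],True,c,1)
cv2.imwrite("pics/ov.png",im)
E
```

```text
[ 0.54717343 -0.02491381  0.09990401] 0.4081525357056403
[ 0.54370575 -0.02390833  0.0317436 ] 0.04611256337135615 [-0.00335011  0.00134633 -0.06816041]
```

View pics/ov.png

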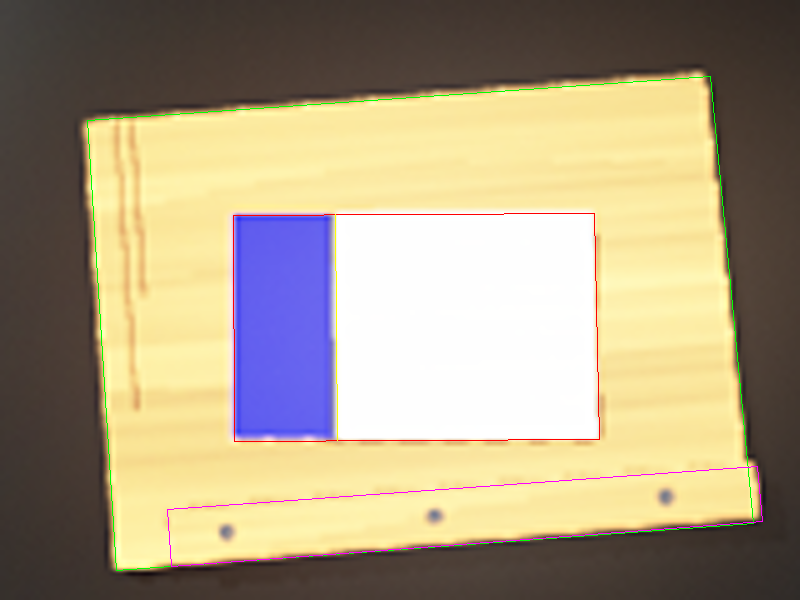

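The three candidates are the large plate at (145,137), the middle one on the board at (303,225) and the small one at (415,297). The crop shows the one on the board matching 100 x 160 mm with 45 mm of blue, so that is the job's blank. It sits at board x -3 mm, yaw -0.068, about 23 mm off the fence. The overlay lines up with the board and fence.

```bash
cat > go.py <<'E'
# args: board x, board y, z, yaw offset (deg) of tool y from board y -> row for jog
import sys; from h import *
from scipy.spatial.transform import Rotation as R
b=np.load("est.npz")["b"];x,y,z,a=map(float,sys.argv[1:5])
o=ctrl.observe();T=R.from_rotvec(o["eef_rot"]);th=b[2]+np.radians(a)
G=R.from_matrix(np.array([[-np.cos(th),-np.sin(th),0],[-np.sin(th),np.cos(th),0],[0,0,-1]]).T)
p=W(b,[[x,y,z]])[0]
c=inb(b,[*o["tcp_pos"][:2],0])
print("now board",c[:2].round(4),"z",o["tcp_pos"][2].round(4),"F",o["force"].round(1),"w",round(o["width"],2),"t",round(o["clock"],2))
print("row",np.degrees((T.inv()*G).as_rotvec()).round(2),T.inv().apply(p-o["tcp_pos"]).round(4))
E
python3 go.py .088 0 .08 0
```

```text
now board [-0.2613  0.6378] z 0.2147 F [ 0.7 -0.1 -0.2] w 1.0 t 0.85
row [ 1.000e-02  0.000e+00 -2.668e+01] [-0.5985 -0.4131  0.1346]
```

```bash
python3 -m jog '0 0 -5 -0.04 -0.028 0.009 0; 0 0 -10 -0.08 -0.055 0.018 0; 0 0 -15 -0.12 -0.083 0.027 0; 0 0 -20 -0.16 -0.11 0.036 0; 0 0 -26.7 -0.20 -0.138 0.045 0; 0 0 -26.7 -0.24 -0.166 0.054 0; 0 0 -26.7 -0.28 -0.193 0.063 0; 0 0 -26.7 -0.32 -0.22 0.072 0; 0 0 -26.7 -0.36 -0.248 0.081 0; 0 0 -26.7 -0.40 -0.276 0.09 0; 0 0 -26.7 -0.43 -0.297 0.09 0; 0 0 -26.7 -0.46 -0.318 0.09 0'; python3 go.py .088 0 .08 0
```

```text
clock: 1.85
tcp_pos: [0.5017, 0.1769, 0.13]
eef_rot: [0.157, -3.137, -0.0]
force: [0.3, -0.1, 0.6]
width: 1.0
now board [-0.0251  0.2053] z 0.13 F [ 0.3 -0.1  0.6] w 1.0 t 1.85
row [ 0.   -0.01  0.02] [-0.1131 -0.2054  0.0499]
```

```bash
python3 -m jog '0 0 0 -0.02 -0.035 0.01 0; 0 0 0 -0.04 -0.07 0.02 0; 0 0 0 -0.06 -0.105 0.03 0; 0 0 0 -0.08 -0.14 0.04 0; 0 0 0 -0.10 -0.175 0.05 0; 0 0 0 -0.113 -0.205 0.06 0; 0 0 0 -0.113 -0.205 0.08 0; 0 0 0 -0.113 -0.205 0.09 0; 0 0 0 -0.113 -0.205 0.09 0; 0 0 0 -0.113 -0.205 0.09 0'; python3 go.py .065 0 .026 0
python3 - <<'E'
from h import *
s=ctrl.snapshot("wrist");cv2.imwrite("pics/w1.png",s["frame"])
E
```

```text
clock: 2.68
tcp_pos: [0.6341, -0.0149, 0.0398]
eef_rot: [0.159, -3.136, -0.001]
force: [-0.9, -0.2, -0.8]
width: 1.001
now board [0.0875 0.0013] z 0.0398 F [-0.9 -0.2 -0.8] w 1.0 t 2.68
row [ 0.03 -0.09  0.06] [ 0.0224 -0.0013  0.0139]
```

View pics/w1.png

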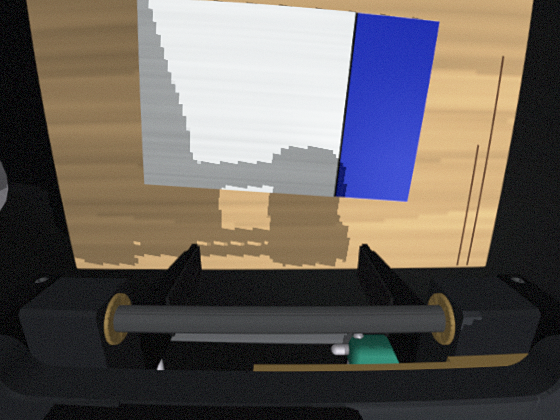

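The wrist view shows the blank square in front of both fingers, its near edge at v≈190, and nothing in the way. Next I lower to 2 mm above the board and push towards the fence.

```bash
python3 -m jog '0 0 0 0 0 0.014 0; 0 0 0 0.008 -0.001 0.014 0; 0 0 0 0.016 -0.001 0.014 0; 0 0 0 0.024 -0.001 0.014 0; 0 0 0 0.028 -0.001 0.014 0; 0 0 0 0.032 -0.001 0.014 0; 0 0 0 0.036 -0.001 0.014 0; 0 0 0 0.040 -0.001 0.014 0; 0 0 0 0.044 -0.001 0.014 0; 0 0 0 0.047 -0.001 0.014 0; 0 0 0 0.049 -0.001 0.014 0; 0 0 0 0.049 -0.001 0.014 0'; python3 go.py .034 0 .026 0
```

```text
clock: 3.73
tcp_pos: [0.5857, -0.0208, 0.0267]
eef_rot: [-0.159, 3.138, 0.0]
force: [2.1, -0.2, 1.2]
width: 0.998
now board [0.0387 0.0002] z 0.0267 F [ 2.1 -0.2  1.2] w 1.0 t 3.73
row [0.   0.   0.09] [ 0.0047 -0.0002  0.0007]
```

Both the 2 N and the position show it is sliding. On to the fence in 1 mm rows.

```bash
python3 -m jog '0 0 0.1 0.001 0 0.0005 0; 0 0 0.1 0.002 0 0.0005 0; 0 0 0.1 0.003 0 0.0005 0; 0 0 0.1 0.004 0 0.0005 0; 0 0 0.1 0.0045 0 0.0005 0;0 0 0.1 0.0045 0 0.0005 0'; python3 go.py .034 0 .026 0
python3 - <<'E'
from h import *
b=np.load("est.npz")["b"]
s=ctrl.snapshot("top")
for o in ctrl.outline_of(s,"blank"):
    if 230<o["box"][0]<300 and o["box"][1]>190:
        k,e=fit(s,o["pixels"].astype(float),BLANK,.024,[*W(b,[[-.026,0,0]])[0,:2],b[2]]);print(o["conf"],o["box"],e,inb(b,k))
E
```

```text
clock: 4.23
tcp_pos: [0.5832, -0.021, 0.0265]
eef_rot: [-0.156, 3.133, -0.0]
force: [11.1, 5.0, -0.7]
width: 0.999
now board [0.0362 0.0003] z 0.0265 F [11.1  5.  -0.7] w 1.0 t 4.23
row [-0.02  0.26 -0.01] [ 0.0022 -0.0003  0.0005]
```

12 N against the fence, so the blank is seated and squared, about 2 mm earlier than the camera fit predicted. Next I back off, close the fingers and go round to the -y end.

```bash
python3 -m jog '0 0 0 -0.008 0 0 0; 0 0 0 -0.012 0 -0.03 255; 0 0 0 -0.01 0 -0.06 255; 0 0 0 0.01 -0.035 -0.06 255; 0 0 0 0.03 -0.07 -0.06 255; 0 0 0 0.05 -0.10 -0.06 255; 0 0 0 0.06 -0.12 -0.06 255; 0 0 0 0.06 -0.12 -0.06 255; 0 0 0 0.06 -0.12 -0.04 255; 0 0 0 0.06 -0.12 -0.02 255; 0 0 0 0.06 -0.12 -0.01 255; 0 0 0 0.06 -0.12 -0.01 255' 20; python3 go.py -.024 -.12 .026 0
python3 - <<'E'
from h import *
b=np.load("est.npz")["b"]
s=ctrl.snapshot("top");cv2.imwrite("pics/t2.png",cv2.resize(s["frame"][160:290,220:380],None,fx=4,fy=4))
for o in ctrl.outline_of(s,"blank"):
    if 230<o["box"][0]<300 and o["box"][1]>190:
        k,e=fit(s,o["pixels"].astype(float),BLANK,.024,[*W(b,[[-.026,0,0]])[0,:2],b[2]]);print(o["conf"],o["box"],e,inb(b,k))
E
```

```text
clock: 5.33
tcp_pos: [0.5344, -0.1455, 0.0341]
eef_rot: [-0.157, 3.137, 0.003]
force: [0.0, -0.1, 0.6]
width: 0.281
now board [-0.0248 -0.1187] z 0.0341 F [ 0.  -0.1  0.6] w 0.28 t 5.33
row [0.1  0.02 0.01] [-0.0008 -0.0013  0.0081]
```

View pics/t2.png

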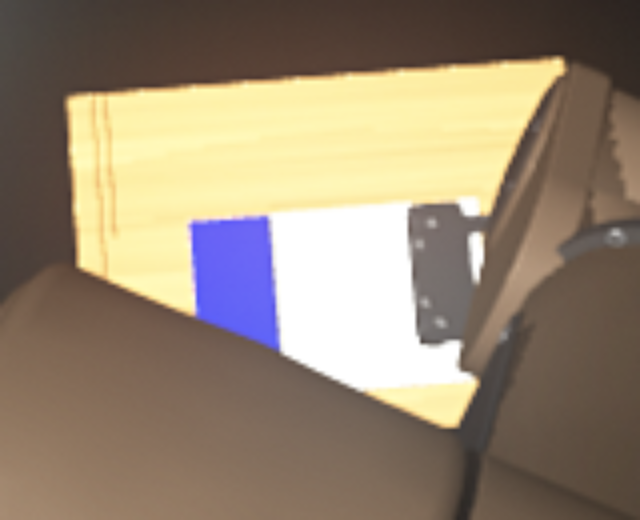

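```bash
python3 -m jog '0 0 0 0 0 0 255; 0 0 0 0 0 0 255; 0 0 0 0 0 0 255; 0 0 0 0 0 0.004 255; 0 0 0 0 0 0.008 255; 0 0 0 -0.001 0.008 0.008 255; 0 0 0 -0.001 0.016 0.008 255; 0 0 0 -0.001 0.022 0.008 255; 0 0 0 -0.001 0.028 0.008 255; 0 0 0 -0.001 0.034 0.008 255; 0 0 0 -0.001 0.040 0.008 255; 0 0 0 -0.001 0.046 0.008 255'; python3 go.py -.024 .01 .026 0
```

```text
clock: 6.43
tcp_pos: [0.5319, -0.0994, 0.0284]
eef_rot: [-0.158, 3.134, 0.0]
force: [-1.2, -1.1, -0.5]
width: 0.004
now board [-0.0226 -0.0726] z 0.0284 F [-1.2 -1.1 -0.5] w 0.0 t 6.43
row [-0.    0.21  0.03] [0.0013 0.0826 0.0024]
```

```bash
python3 -m jog '0 0 0 0 0 0 255'; python3 go.py -.024 .01 .026 0
python3 - <<'E'
from h import *
b=np.load("est.npz")["b"]
s=ctrl.snapshot("top");t=ctrl.snapshot("wrist")
a=cv2.resize(s["frame"][160:290,220:380],(400,325))
cv2.imwrite("pics/t3.png",np.hstack([a,cv2.resize(t["frame"],(400,300))[:,:].copy() if 0 else cv2.copyMakeBorder(cv2.resize(t["frame"],(400,300)),0,25,0,0,0)]))
fr=s["frame"].astype(int);m=((fr[...,0]-fr[...,2]>90)&(np.indices(m:=fr.shape[:2])[1]>230)&(np.indices(fr.shape[:2])[1]<350)&(np.indices(fr.shape[:2])[0]>170)&(np.indices(fr.shape[:2])[0]<280))
ys,xs=np.where(m)
P=ray(s,np.c_[xs,ys],.028);q=np.array([inb(b,[*p[:2],0])[:2] for p in P]);print(len(xs),q.min(0),q.max(0))
E
```

```text
clock: 6.52
tcp_pos: [0.5317, -0.0983, 0.0284]
eef_rot: [-0.159, 3.134, 0.0]
force: [0.0, 0.2, -0.2]
width: 0.005
now board [-0.0227 -0.0715] z 0.0284 F [ 0.   0.2 -0.2] w 0.0 t 6.52
row [0.01 0.2  0.08] [0.0012 0.0815 0.0024]
862 [-0.07392822  0.03418227] [0.02326145 0.0772868 ]
```

View pics/t3.png

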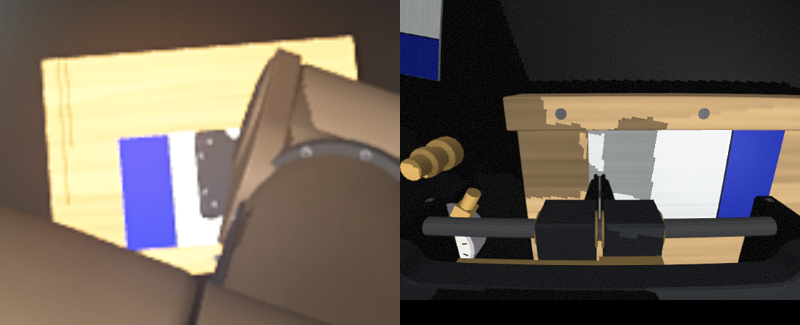

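The picture shows the blank has not moved (blue from y 34 to 77 mm) and the fingers have ridden onto its top. I'll back off, go lower and check the height before pushing again.

```bash
python3 -m jog '0 0 0 0 0 -0.004 255; 0 0 0 0 -0.02 -0.004 255; 0 0 0 0 -0.035 -0.004 255; 0 0 0 0 -0.045 -0.004 255; 0 0 0 0 -0.045 -0.002 255; 0 0 0 0 -0.045 0 255; 0 0 0 0 -0.045 0.002 255; 0 0 0 0 -0.045 0.002 255; 0 0 0 0 -0.045 0.002 255'; python3 go.py -.024 -.116 .0255 0
```

```text
clock: 7.37
tcp_pos: [0.5363, -0.1433, 0.0262]
eef_rot: [-0.159, 3.134, 0.001]
force: [0.2, -0.7, -0.4]
width: 0.003
now board [-0.0226 -0.1167] z 0.0262 F [ 0.2 -0.7 -0.4] w 0.0 t 7.37
row [0.02 0.18 0.1 ] [0.0014 0.0007 0.0007]
```

```bash
python3 -m jog '0 0.2 0 0.001 0 0.001 255; 0 0.2 0 0.001 0 0.0014 255; 0 0.2 0 0.001 0.008 0.0014 255; 0 0.2 0 0.001 0.016 0.0014 255; 0 0.2 0 0.001 0.020 0.0014 255; 0 0.2 0 0.001 0.024 0.0014 255; 0 0.2 0 0.001 0.028 0.0014 255; 0 0.2 0 0.001 0.032 0.0014 255; 0 0.2 0 0.001 0.036 0.0014 255; 0 0.2 0 0.001 0.036 0.0014 255'; python3 go.py -.024 0 .0248 0
```

```text
clock: 8.2
tcp_pos: [0.5315, -0.1069, 0.0248]
eef_rot: [0.16, -3.137, -0.001]
force: [-0.0, -0.1, 0.3]
width: 0.004
now board [-0.0237 -0.08  ] z 0.0248 F [-0.  -0.1  0.3] w 0.0 t 8.2
row [ 0.02 -0.03  0.12] [0.0001 0.08   0.0001]
```

```bash
python3 -m jog '0 0 0 0 0.006 0 255; 0 0 0 0 0.012 0 255; 0 0 0 0 0.018 0 255; 0 0 0 0 0.024 0 255; 0 0 0 0 0.030 0 255; 0 0 0 0 0.036 0 255; 0 0 0 0 0.042 0 255; 0 0 0 0 0.048 0 255;0 0 0 0 0.054 0 255;0 0 0 0 0.060 0 255'; python3 go.py -.024 .01 .0248 0
python3 - <<'E'
from h import *
b=np.load("est.npz")["b"]
s=ctrl.snapshot("top")
fr=s["frame"].astype(int);I=np.indices(fr.shape[:2]);m=(fr[...,0]-fr[...,2]>90)&(I[1]>200)&(I[1]<350)&(I[0]>170)&(I[0]<290)
P=ray(s,np.argwhere(m)[:,::-1],.028);q=np.array([inb(b,[*p[:2],0])[:2] for p in P]);print(len(q),q.min(0),q.max(0))
E
```

```text
clock: 9.03
tcp_pos: [0.5253, -0.0466, 0.0248]
eef_rot: [0.16, -3.137, -0.001]
force: [0.9, -1.2, 0.1]
width: 0.008
now board [-0.0239 -0.0194] z 0.0248 F [ 0.9 -1.2  0.1] w 0.01 t 9.03
row [ 0.02 -0.03  0.12] [0.0001 0.0294 0.    ]
905 [-0.0748881   0.09979086] [0.02411338 0.1443685 ]
```

It is being pushed now: the cut line is at about y 0.100 and the target is 0.150. I'll move another 47 mm and then measure.

```bash
python3 -m jog '0 0 0 0 0.006 0 255; 0 0 0 0 0.012 0 255; 0 0 0 0 0.018 0 255; 0 0 0 0 0.024 0 255; 0 0 0 0 0.030 0 255; 0 0 0 0 0.036 0 255; 0 0 0 0 0.041 0 255; 0 0 0 0 0.045 0 255;0 0 0 0 0.047 0 255;0 0 0 0 0.047 0 255'; python3 go.py -.024 .01 .0248 0
python3 - <<'E'
from h import *
b=np.load("est.npz")["b"]
s=ctrl.snapshot("top")
cv2.imwrite("pics/t4.png",cv2.resize(s["frame"][160:290,200:380],None,fx=4,fy=4,interpolation=cv2.INTER_CUBIC))
fr=s["frame"].astype(int);I=np.indices(fr.shape[:2]);m=(fr[...,0]-fr[...,2]>90)&(I[1]>180)&(I[1]<350)&(I[0]>170)&(I[0]<290)
P=ray(s,np.argwhere(m)[:,::-1],.028);q=np.array([inb(b,[*p[:2],0])[:2] for p in P]);print(len(q),q.min(0),q.max(0))
r=cv2.minAreaRect((q*1000).astype(np.float32));print(r)
E
```

```text
clock: 9.92
tcp_pos: [0.5202, 0.0014, 0.0248]
eef_rot: [0.161, -3.136, -0.001]
force: [-0.4, 0.8, -0.8]
width: 0.003
now board [-0.0242  0.0289] z 0.0248 F [-0.4  0.8 -0.8] w 0.0 t 9.92
row [ 0.04 -0.06  0.17] [-0.0002 -0.0189  0.    ]
944 [-0.07623744  0.14887717] [0.02492212 0.19388584]
((-25.628997802734375, 171.3761444091797), (101.1609878540039, 44.88173294067383), 0.13433682918548584)
```

View pics/t4.png

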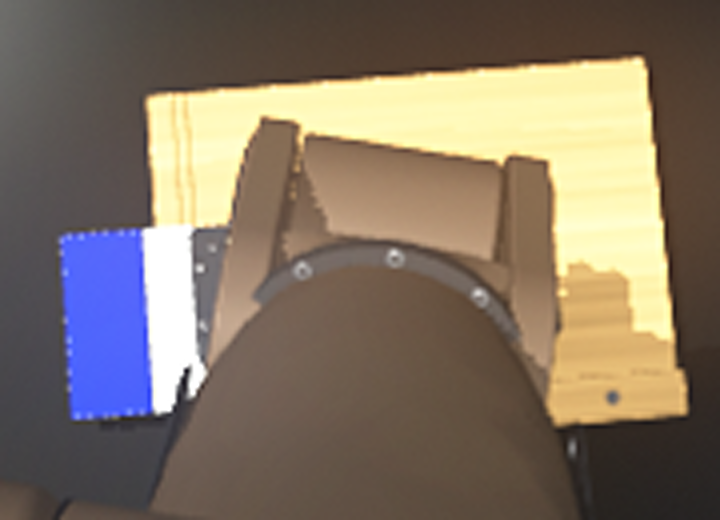

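The blue overhangs the saw end. The measured cut line is at y 149 mm, x is -25.6 mm and the yaw is 0.1°. Now I back off, rise and press on the bare part, 30 mm behind the blank's centre.

```bash
python3 -m jog '0 0 0 0 -0.004 0 255; 0 0 0 0 -0.006 -0.01 255; 0 0 0 0 -0.004 -0.02 255; 0 0 0 0 0.02 -0.022 255; 0 0 0 0 0.045 -0.022 255; 0 0 0 0 0.056 -0.022 255; 0 0 0 0 0.056 -0.018 255; 0 0 0 0 0.056 -0.012 255; 0 0 0 0 0.056 -0.008 255; 0 0 0 0 0.056 -0.006 255; 0 0 0 0 0.056 -0.006 255'; python3 go.py -.024 .085 .028 0
```

```text
clock: 10.88
tcp_pos: [0.5144, 0.0561, 0.0302]
eef_rot: [0.16, -3.135, -0.001]
force: [0.4, 0.6, 0.1]
width: 0.005
now board [-0.0246  0.0839] z 0.0302 F [0.4 0.6 0.1] w 0.01 t 10.88
row [ 0.05 -0.12  0.1 ] [-0.0006  0.0011  0.0022]
```

```bash
python3 -m jog '0 0 0 0 0 0.001 255; 0 0 0 0 0 0.002 255; 0 0 0 0 0 0.0025 255; 0 0 0 0 0 0.003 255; 0 0 0 0 0 0.0035 255; 0 0 0 0 0 0.0035 255'; python3 go.py -.024 .085 .028 0
```

```text
clock: 11.38
tcp_pos: [0.5144, 0.0555, 0.0282]
eef_rot: [0.159, -3.136, -0.0]
force: [-6.5, -4.1, 23.5]
width: 0.002
now board [-0.0245  0.0833] z 0.0282 F [-6.5 -4.1 23.5] w 0.0 t 11.38
row [ 0.02 -0.07  0.1 ] [-0.0006  0.0017  0.0002]
```

```bash
cat > chk.py <<'E'
from h import *
b=np.load("est.npz")["b"]
for i in range(8): s=ctrl.snapshot("top")
fr=s["frame"].astype(int);I=np.indices(fr.shape[:2]);m=(fr[...,0]-fr[...,2]>90)&(I[1]>180)&(I[1]<350)&(I[0]>170)&(I[0]<290)
P=ray(s,np.argwhere(m)[:,::-1],.028);q=np.array([inb(b,[*p[:2],0])[:2] for p in P])
print(len(q),cv2.minAreaRect((q*1000).astype(np.float32)))
o=ctrl.observe();print(o["force"],o["tcp_pos"],o["clock"],np.abs(o["qvel"]).max())
a=cv2.resize(s["frame"][160:290,200:380],(400,289));t=cv2.resize(ctrl.snapshot("wrist")["frame"],(400,300))[:289]
cv2.imwrite("pics/t5.png",np.hstack([a,t]))
t=ctrl.snapshot("scene");cv2.imwrite("pics/s5.png",t["frame"])
for n in("gauge","coupling","hacksaw","square"): print(n,[(round(r["conf"],2),np.round(r["box"])) for r in ctrl.outline_of(t,n)[:1]])
E
python3 chk.py
```

```text
97 ((-7.731578826904297, 190.24835205078125), (8.821105003356934, 61.67975997924805), 86.73406219482422)
[-6.25788832 -3.51216995 24.11109391] [0.51446713 0.05553662 0.02822428] 11.7833 0.0012896756187114307
gauge [(0.97, array([207., 281., 238., 318.]))]
coupling [(0.74, array([179., 272., 195., 296.]))]
hacksaw []
square [(0.68, array([292., 155., 331., 175.]))]
```

View pics/t5.png

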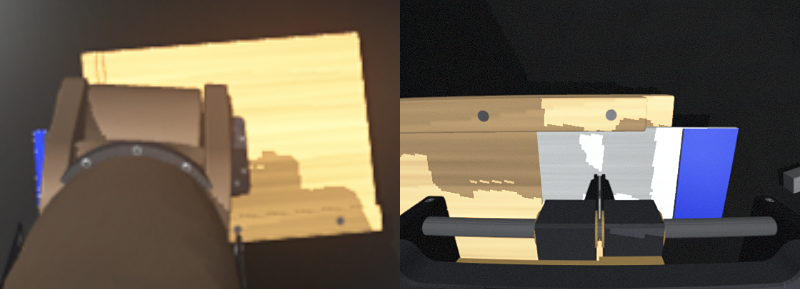

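Steady at 24 N. The arm hides the blank in the top view, so I'll measure the blue from the wrist camera, which sees all of it against the fence.

```bash
python3 - <<'E'
from h import *
b=np.load("est.npz")["b"]
s=ctrl.snapshot("wrist");fr=s["frame"].astype(int)
m=(fr[...,0]-fr[...,2]>70)&(fr[...,0]>120);m[:, :400]=0
n,l,st,_=cv2.connectedComponentsWithStats(m.astype(np.uint8));i=1+st[1:,4].argmax()
print(st[i])
P=ray(s,np.argwhere(l==i)[:,::-1],.028);q=np.array([inb(b,[*p[:2],0])[:2] for p in P])
print(cv2.minAreaRect((q*1000).astype(np.float32)))
im=s["frame"].copy()
for Q in([[-.026,.14,.024],[.06,.14,.024],[.1,.14,.024]],[[-.076,-.1,.024],[-.076,.115,.024]],[[-.076,.115,.044],[-.1,.115,.044],[-.1,-.1,.044]]):
    cv2.polylines(im,[proj(s,W(b,Q)).round().astype(np.int32)],False,(0,255,0),1)
cv2.imwrite("pics/w6.png",cv2.resize(im[100:400,160:],(800,600)))
E
```

```text
[ 400  180   74  126 7860]
((-34.71109390258789, 172.23544311523438), (81.4835205078125, 42.5697135925293), 0.8223517537117004)
```

View pics/w6.png

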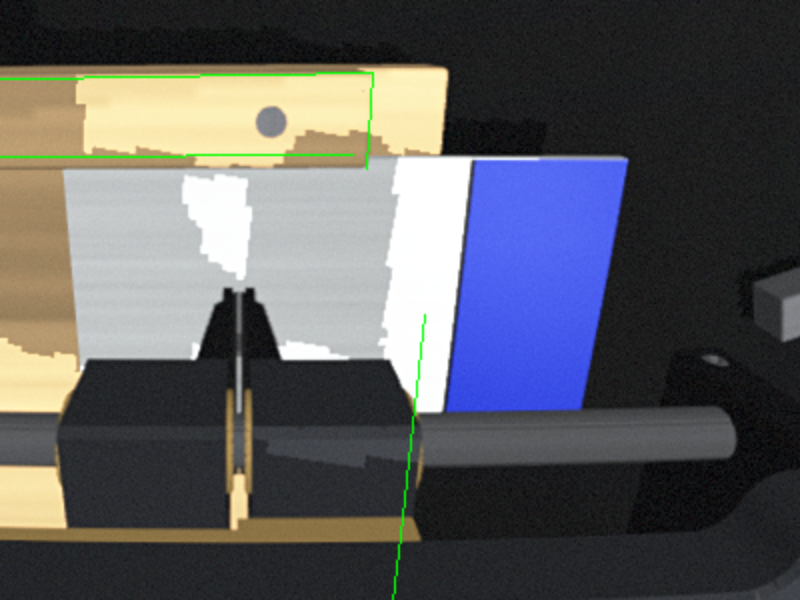

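View pics/s5.png

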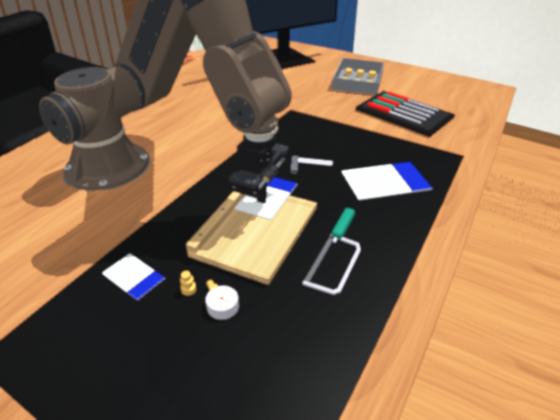

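The wrist view shows the blank flush against the fence, with the border 9–11 mm past the board end (x≈443 against 472 at the fence side). The scene view shows the bystanders where they were. Handing in.

```bash
python3 -c "
from station import ctrl
o=ctrl.observe();print(o['force'],o['clock']);print(ctrl.close_job())"
```

```text
[-6.28407226 -4.13890862 23.56596464] 12.1333
the job is handed in; nothing more can be done
None
```

The blank is set up for sawing and I handed the job in at 12.1 s, with the fingertips still pressing it down at about 24 N. I pushed the middle-sized blank square against the fence with both open fingertips, then along the fence with the fingers closed. I pressed it on the bare part, about 30 mm behind its centre.

**Last checks:**
- **Cut line:** the top camera put it 9 mm past the board's end before pressing. The wrist camera put it 9–11 mm past while pressing.
- **Against the fence:** blank x was -25.6 mm against a target of -26 mm.
- **Squareness:** the top camera gave 0.1° off square before pressing. The wrist camera gave 0.8° while pressing, but part of the blue was hidden. Both are well inside the limit.
- **Bystanders:** the gauge, coupling and square are within 1 pixel of where they started in the scene camera. The network missed the hacksaw in that last picture; by eye it lies unmoved.

**What went wrong or disagreed:**
- **First push along the fence:** the fingers rode up onto the blank without moving it. I backed off and repeated the push about 1 mm lower, which worked.
- **Fence position:** I met the fence about 2 mm earlier than the camera fit predicted.
- **Sideways force:** the final press carries about 7 N sideways as well as the downward force; it stayed steady.

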